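Fit the chimney and hold the engine shed roof open

ROBOT

A 6-joint arm with a two-finger parallel gripper is mounted at the origin on the work surface. World frame = base frame: x ahead of the robot, y to its left, z up, the work surface at z = 0. Lengths are in mm, angles in rad, forces in N, time in s.
With the tool pointing down it reaches from about 375 to 825 mm from the base axis. Payload 5.5 kg.
Tool frame: the origin (TCP) lies at the very end of the fingers, on their centre line; the grasp point (between the pads) lies 19 mm behind it; z points along the fingers, y is the line along which they close (so a half turn about z gives the same grasp; the last joint's range is limited). The gripper opens to 85 mm and grips with 20 to 120 N. Pads are 22 mm wide; open, the fingers measure 114 mm over their backs; the gripper's body (76 mm by 85 mm) begins 54 mm behind the grasp point. The pads swing forward as they close: fully open they stand 13 mm farther back than shut.
Start: joints at [-1.26, 0.314, -0.047, 1.21, 0, 1.571], TCP at [183.489, -571.25, 231.299] pointing down, gripper open.
Joint ranges: [-2.67, 2.67], [-0.69, 1.73], [-1.03, 1.25], [-2.08, 2.16], [-1.42, 1.45], [-3.14, 3.14]. Speed limits (rad/s): [2.39, 2.39, 3.01, 3.14, 3.14, 3.14].

INTERFACE

Orientations are given as a rotation vector (axis times angle).
In Python, from rig import state, read_camera, job_done, find_in gives the robot as it stands. The module is installed in compiled form; this text tells all that it offers.
- The arm moves only by the tool apply_moves, never from a script. Its argument "commands" is a list of rows, each an object with "offset": the shift along the tool's x, y, z in cm, a list of three; "twist": the turn about the tool's z in degrees. In form: [{"offset": [tx, ty, tz], "twist": twist}, ...]. A call has 1 to 8 rows; each row is the pose to reach, as a shift and turn from the pose commanded when the call began, along the tool's axes at that moment; what a row does not reach only later rows make up. A row lasts 1/10 s, in which the tool goes at most 50 mm and 8.59 degrees, less where a joint would pass 70% of its speed; a pose out of reach is approached as far as the arm can. A call with a gripper value outside its range is refused whole. "grip" is the closure, from 0 (fully open) to 1 (shut), set as the call begins (left out, the last holds). The fingers move at their own pace and stop on an object; the grip force is fixed at half the most. Time passes only in rows, so rows that repeat a pose let the fingers close. It gives the time, the measured TCP pose, the force, the opening and the grip force at its end, in the units of the state.
- state(): the state, without advancing time (a new reading comes with each control period).
- read_camera(name): name is "scene" or "side" or "wrist"; returns a dict with "color" (420x560x3 uint8, red, green, blue), "depth" (420x560 float32, mm along the optical axis (not along the pixel's ray), 0 where there is no reading), "fx", "fy", "cx", "cy" (pixels), "k1" (the pictures are not rectified: a ray, as slopes to the right and down, at radius r is drawn at 1 + k1 r^2 times it, then the intrinsics apply), "view" (4x4, takes a point from world to camera coordinates); the wrist camera has in their place "tool_from_camera" (4x4, takes a point from camera to tool coordinates, whose origin is the TCP and whose axes are the flange's). Camera axes: x right, y down, z forward; pixel columns grow to the right and rows downward; lengths in mm; the calibration is good to about 2 mm. A picture is of the moment at which its call begins: read the wrist's pose just before it.
- job_done(): hands the job in; it is judged then, once.
Trained networks look in a picture, given as the dict that the camera call returned (one of the last four; its "shot" number tells which), for a name from the list of things; names that differ only in an ending like _2 or _b are one class to them, and where a whole thing is asked for, a point or a joint stands for the part that bears it (a point fixed in the world has none). Each returns a list of dicts, best first, with "score" (0 to 1); they miss things now and then, are a little off and sometimes report something else, mostly with a low value. They report only what shows in the picture. A call takes as long as a camera call. They do not tell look-alikes from the thing itself.
- find_in(picture, label): "location" ([x, y, z] in mm, in world coordinates, good to about 4 mm: the middle of the surface that is visible of it).
The state is a dict: "time_s": time; "joint_positions": joint angles; "qd": joint speeds; "joint_torque": joint torques, N m; "eef_pos": TCP position; "tool_rot": TCP orientation; "contact_force": force on the tool from outside, world axes, zero at the start; "torque": the same for the moment, N m; "opening": opening from 0.0 (shut) to 1.0 (fully open); "grasp_force": force on a finger pad.
Only numpy, scipy, OpenCV 4.12 (cv2) and the standard library are available. Lean on these libraries where they do the work, as an engineer would, in place of code of your own. Each camera call takes 0.05 s, during which the arm holds its last target. There are 200 camera calls.

TASK

On this model railway, put the loose chimney into the hole in the boiler house roof, upright and fully home, and let go of it. Then raise the hinged roof of the engine shed (it has a wire handle) to 60 degrees from closed and finish while still holding it there (it falls shut if let go), so that I can reach inside and fasten the chimney. Leave the van, the open wagon and the lorry where they stand.

Things in the scene. Friction and masses are not known exactly. Their poses are not given: they have to be found in the camera images.
- shed: Model engine shed with flat dark grey hinged roof; fixed. Walls 150 (x) x 200 (y) x 85 high. Origin: centre of its underside, on the table. Its x axis points from the wall with doors and windows (the handle side, facing the robot) to the wall with the roof hinge; z up. May be turned a little about the vertical. Includes the roof.
- roof (a joint): Angle of the shed roof in rad: 0 closed (level, as at the start), growing as the handle side rises; stop at 1.4. Nearly free hinge along the shed's y axis, on top of its far wall: the roof (about 0.4 kg, centre of mass about 80 mm from the hinge) falls shut from any angle. A 5 mm plate, 160 x 212, with a 10 mm high rooflight on its middle.
- roof_hinge (a point): Middle of the roof's hinge axis, fixed: in the shed's frame x +75, y 0, z 85.5 mm.
- roof_bar (a point): Middle of the handle's bar, moving with the roof: round steel, 8 diameter, 90 long, parallel to the hinge (shed y), on a 6 mm wire at each end. Roof closed: 195 mm from the hinge axis towards the robot and 25 above it (20 above the roof's upper face), 40 clear of the roof's edge, 110 above the table. The bar can turn between pads that close across it.
- chimney: Loose round brick-brown model chimney, about 60 g. Origin on its axis at the underside of its flange, z up. Above it: flange 36 diameter, 5 thick; shaft from 22 diameter (at 5) to 18 (at 78); cap 24 diameter, 78 to 86 mm. Below it: tapered spigot 20 long, 16 diameter at the flange, 10 at the tip. Starts upright in the wooden stand.
- socket (a point): Centre of the mouth of the round hole in the flat roof of the boiler house, 70 mm above the table; hole 19 in diameter and 26 deep, going straight down. The chimney is home when its flange lies on the roof around the hole, its origin then at this point.
- boilerhouse: Boiler house: small solid-looking fixed building, 76 (x) x 80 (y) x 70 high, with a flat dark grey roof, beside the left or the right end of the shed and turned like it. Origin at the centre of its underside.
- stand: Plain light wood block, 66 x 66 x 30 high, fixed, beside the other end of the shed; the chimney's spigot hangs in the 26 mm hole in its top, the flange resting on it. Origin at the centre of its underside.
- van: Cream model van, loose, 78 x 34 x 38 high; leave alone. Origin at the centre of its underside.
- wagon: Grey open model wagon, loose, 95 x 36 x 36 high; leave alone. Origin at the centre of its underside.
- lorry: Model lorry with a box body, loose, 120 x 40 x 53 high; leave alone. Origin at the centre of its underside.
There are look-alikes about, which are no part of the job. What is meant by the boilerhouse is not pink or red, and is the smaller of those in its own colour.

How it is judged (in metres and radians):
On the way, in this order (a step that is already met when the one before it is completed fails the run):
1. the chimney is home in the boiler house roof and released (horizontal distance between chimney and socket below 0.004 m and z of chimney in the frame of socket between -0.003 and 0.003 m and angle between chimney's own z axis and vertical below 0.06 rad and contact force between the fingers and chimney below 0.05 N), for 0.2 s.
2. the shed roof is held open at about 60 degrees by the fingers (value of joint roof between 0.942 and 1.152 rad and contact force between the fingers and shed above 0.3 N), for 0.3 s.
At the end, for the whole second after the job is handed in: The roof is still, 54 to 66 degrees open, held by the fingers (contact force over 0.3 N) with no other object against the shed; the chimney is in the boiler house hole, its origin within 4 mm sideways and 3 mm in height of the socket point, upright within 0.06 rad, and not touched by the fingers (all of step 1 and all of step 2 and velocity of joint roof between -0.1 and 0.1 rad/s and contact force between shed and van below 0.05 N and contact force between shed and wagon below 0.05 N and contact force between shed and lorry below 0.05 N and contact force between shed and chimney below 0.05 N); the arm keeps its last pose, push and grip.
It fails at once if the van is disturbed (moved over 20 mm) (distance of van from where it was at the start of the episode above 0.02 m).
It fails at once if the open wagon is disturbed (moved over 20 mm) (distance of wagon from where it was at the start of the episode above 0.02 m).
It fails at once if the lorry is disturbed (moved over 20 mm) (distance of lorry from where it was at the start of the episode above 0.02 m).
It also fails if it takes over 59 s, if anything falls off the work surface, if the arm or the gripper's body presses on something with over 40 N, if the wrist force passes 120 N, or if a joint passes its speed limit or range.

## Working session

There is one attempt and no reset: what is moved stays moved. The work goes in short steps, Python scripts to look and compute and a tool call to move; the robot and the scene stay as the last step left them, time stands still between calls to the robot, and variables do not carry over. Pictures are saved under pics/ and viewed, at most 10 in all, crops included, and the job is handed in when it is done.

Besides the shell and the picture viewer there is one more tool, called after ">>>" by a JSON object that holds its "op" and its "data". apply_moves: Moves the arm, as the interface text tells. Its arguments: {"type":"object","properties":{"commands":{"type":"array","items":{"type":"object","properties":{"offset":{"type":"array","items":{"type":"number"}},"twist":{"type":"number"}}}},"grip":{"type":"number"}},"required":["commands"]}

```bash
mkdir -p pics
cat > h.py <<'E'
import numpy as np, cv2
from rig import state, read_camera, job_done, find_in
from scipy.spatial.transform import Rotation as R
def pts(p):
    h,w=p["depth"].shape
    u,v=np.meshgrid(np.arange(w),np.arange(h))
    K=np.array([[p["fx"],0,p["cx"]],[0,p["fy"],p["cy"]],[0,0,1.]])
    n=cv2.undistortPoints(np.stack([u,v],-1).reshape(-1,1,2).astype(np.float64),K,np.array([p["k1"],0,0,0.])).reshape(h,w,2)
    d=p["depth"].astype(float)
    c=np.stack([n[...,0]*d,n[...,1]*d,d],-1)
    if "view" in p: M=np.linalg.inv(p["view"])
    else:
        s=p["st"]; T=np.eye(4); T[:3,:3]=R.from_rotvec(s["tool_rot"]).as_matrix(); T[:3,3]=s["eef_pos"]; M=T@p["tool_from_camera"]
    W=c@M[:3,:3].T+M[:3,3]; W[d==0]=np.nan
    return W
def shot(n):
    s=state(); p=read_camera(n); p["st"]=s; return p
def save(p,f): cv2.imwrite("pics/"+f,p["color"][...,::-1])
E
python3 - <<'E'
from h import *
np.set_printoptions(precision=1,suppress=True)
print(state())
for n in("scene","side"):
    p=shot(n); save(p,n+"0.png"); np.savez(""+n+"0.npz",W=pts(p),c=p["color"])
    for l in("shed","roof","roof_bar","chimney","boilerhouse","stand","van","wagon","lorry","socket"):
        print(n,l,[(np.round(r["location"],0).tolist(),round(r["score"],2)) for r in find_in(p,l)])
E
```

```text
{'time_s': 0.0, 'joint_positions': array([-1.3,  0.3, -0. ,  1.2, -0. ,  1.6]), 'qd': array([ 0., -0., -0.,  0., -0.,  0.]), 'joint_torque': array([  0., -54.,  34.,   0.,  -0.,   0.]), 'eef_pos': array([ 183.3, -570.7,  230.5]), 'tool_rot': array([-3.1, -0.5,  0. ]), 'contact_force': array([-0. ,  0.6, -1.1]), 'torque': array([ 0., -0.,  0.]), 'grasp_force': 0.0, 'opening': 1.0028317545340775}
scene shed [([639.0, -26.0, 88.0], 0.56)]
scene roof [([626.0, -21.0, 90.0], 0.75), ([542.0, 422.0, 46.0], 0.2)]
scene roof_bar [([626.0, -22.0, 84.0], 0.64)]
scene chimney [([642.0, 132.0, 71.0], 0.61)]
scene boilerhouse [([511.0, -236.0, 73.0], 0.88), ([692.0, -354.0, 100.0], 0.59), ([424.0, -84.0, 70.0], 0.59)]
scene stand [([540.0, 423.0, 44.0], 0.37)]
scene van [([522.0, -401.0, 36.0], 0.6)]
scene wagon [([767.0, -34.0, 18.0], 0.86)]
scene lorry [([543.0, 421.0, 42.0], 0.62)]
scene socket [([643.0, -176.0, 71.0], 0.86), ([509.0, -238.0, 69.0], 0.79), ([424.0, -82.0, 70.0], 0.59)]
side shed [([596.0, 33.0, 87.0], 0.66)]
side roof [([605.0, 1.0, 90.0], 0.77)]
side roof_bar [([605.0, 1.0, 88.0], 0.64)]
side chimney [([630.0, 144.0, 69.0], 0.63)]
side boilerhouse [([656.0, -301.0, 81.0], 0.97), ([396.0, -45.0, 56.0], 0.91), ([485.0, -202.0, 58.0], 0.88), ([620.0, -182.0, 71.0], 0.54)]
side stand [([625.0, 154.0, 29.0], 0.92)]
side van [([510.0, -378.0, 40.0], 0.64), ([771.0, -33.0, 27.0], 0.52)]
side wagon [([770.0, -30.0, 23.0], 0.7)]
side lorry [([528.0, 446.0, 48.0], 0.83), ([603.0, 1.0, 95.0], 0.2)]
side socket [([659.0, -302.0, 72.0], 0.73), ([615.0, -180.0, 68.0], 0.67), ([395.0, -43.0, 58.0], 0.66), ([492.0, -199.0, 56.0], 0.62)]
```

View pics/scene0.png

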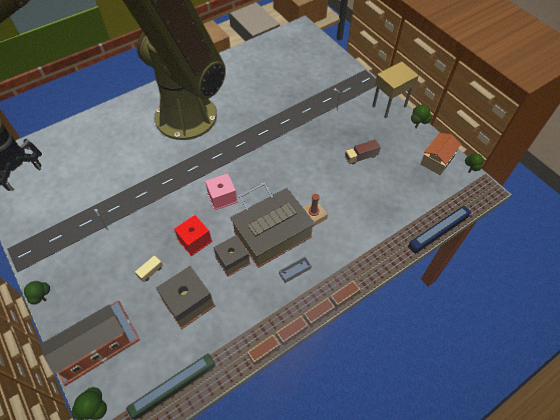

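View pics/side0.png

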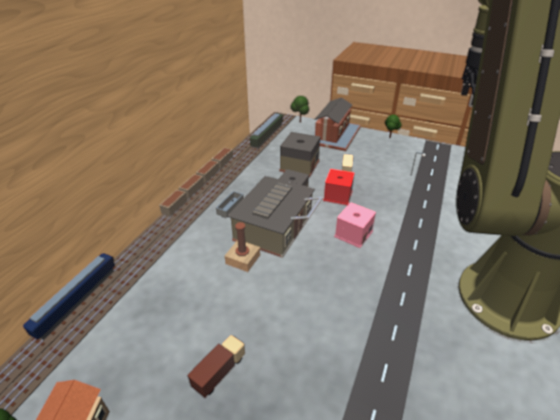

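The boiler house is the small grey block at scene px (232,255), left of it the larger grey one. Pink (221,190) and red (192,234) are decoys. The chimney is in the stand at (315,207), with the shed's handle at (255,190).

Run:
```python
from h import *
np.set_printoptions(precision=3,suppress=True)
s=state(); print(s["tool_rot"]); print(R.from_rotvec(s["tool_rot"]).as_matrix())
for n in("scene","side"):
    d=np.load(n+"0.npz");W=d["W"];z=W[...,2]
    def reg(x0,x1,y0,y1,z0,z1):
        m=(W[...,0]>x0)&(W[...,0]<x1)&(W[...,1]>y0)&(W[...,1]<y1)&(z>z0)&(z<z1); return W[m]
    for nm,b in dict(roof=(500,740,-145,115,83,96),bh=(560,720,-260,-128,64,76),chim=(560,720,100,200,60,125),cap=(560,720,100,200,110,125),stand=(560,720,95,220,26,34),bar=(450,530,-100,80,100,120)).items():
        q=reg(*b)
        if len(q)>3: print(n,nm,len(q),np.median(q,0),cv2.minAreaRect(q[:,:2].astype(np.float32)))
T=np.load
p=read_camera("wrist");print(p["tool_from_camera"],p["fx"])
```

```text
[ 3.104  0.486 -0.   ]
[[ 0.952  0.306 -0.   ]
 [ 0.306 -0.952 -0.   ]
 [-0.    -0.    -1.   ]]
scene roof 2420 [638.468 -21.241  90.273] ((615.3475952148438, -14.944808959960938), (213.57470703125, 171.1864776611328), 88.55248260498047)
scene bh 586 [ 628.074 -171.48    69.381] ((626.5741577148438, -170.60101318359375), (80.58965301513672, 78.50318145751953), 88.7533187866211)
scene chim 95 [640.458 131.618 110.176] ((637.493896484375, 135.33961486816406), (22.015188217163086, 23.715150833129883), 52.02126693725586)
scene cap 48 [637.777 133.611 114.915] ((637.493896484375, 135.33961486816406), (22.015188217163086, 23.715150833129883), 52.02126693725586)
scene stand 161 [648.498 137.111  30.005] ((637.6975708007812, 141.2728729248047), (55.30402755737305, 66.85623931884766), 86.371826171875)
scene bar 103 [500.584 -16.903 111.151] ((512.1084594726562, -11.952995300292969), (97.03202819824219, 34.822513580322266), 89.19429779052734)
side roof 2317 [595.671   6.485  88.396] ((611.6859130859375, -16.211532592773438), (217.9436798095703, 170.7181396484375), 87.87029266357422)
side bh 27
[... 158 characters left out ...]
017  95.615] ((633.9443969726562, 136.81549072265625), (23.786222457885742, 23.09306526184082), 5.715603828430176)
side cap 61 [633.245 136.718 113.74 ] ((634.184326171875, 136.83950805664062), (23.303970336914062, 23.09306526184082), 5.715603828430176)
side stand 366 [625.479 145.835  28.237] ((634.2947998046875, 136.06002807617188), (68.275390625, 67.20066833496094), 88.10539245605469)
side bar 113 [496.978  -5.572 110.361] ((506.5152282714844, -10.043712615966797), (96.37442016601562, 28.79373550415039), 87.63671875)
[[  -0.001   -0.952   -0.306   77.972]
 [   1.      -0.001   -0.       0.727]
 [  -0.      -0.306    0.952 -142.002]
 [   0.       0.       0.       1.   ]] 319.7464987249635
```

>>> {"op": "apply_moves", "data": {"commands": [{"offset": [54.3,-24.5,0],"twist": -70.5},{"offset": [54.3,-24.5,0],"twist": -70.5},{"offset": [54.3,-24.5,0],"twist": -70.5},{"offset": [54.3,-24.5,0],"twist": -70.5},{"offset": [54.3,-24.5,0],"twist": -70.5},{"offset": [54.3,-24.5,0],"twist": -70.5},{"offset": [54.3,-24.5,0],"twist": -70.5},{"offset": [54.3,-24.5,0],"twist": -70.5}]}}

```text
time_s: 1.95
eef_pos: [481.7, -301.6, 231.6]
tool_rot: [2.28, 2.16, 0.0]
contact_force: [-0.1, -1.2, -0.6]
opening: 1.001
grasp_force: 0.0
```

>>> {"op": "apply_moves", "data": {"commands": [{"offset": [13.7,13.6,0],"twist": -1.6},{"offset": [13.7,13.6,0],"twist": -1.6},{"offset": [13.7,13.6,0],"twist": -1.6},{"offset": [13.7,13.6,0],"twist": -1.6},{"offset": [13.7,13.6,0],"twist": -1.6},{"offset": [13.7,13.6,0],"twist": -1.6},{"offset": [13.7,13.6,0],"twist": -1.6}]}}

```text
time_s: 2.65
eef_pos: [623.5, -175.1, 231.2]
tool_rot: [-2.257, -2.185, 0.001]
contact_force: [-0.3, 0.3, 0.1]
opening: 0.999
grasp_force: 0.0
```

```bash
cat > bh.py <<'E'
from h import *
import sys
np.set_printoptions(precision=3,suppress=True)
s=state();M=R.from_rotvec(s["tool_rot"]).as_matrix();print(s["eef_pos"],np.degrees(np.arctan2(M[1,0],M[0,0])),M[2])
p=shot("wrist");save(p,sys.argv[1]);W=pts(p);np.savez("w_"+sys.argv[1]+".npz",W=W,c=p["color"])
E
python3 bh.py bh1.png
python3 - <<'E'
from h import *
d=np.load("w_bh1.png.npz");W=d["W"];c=d["c"];z=W[...,2]
m=(z>64)&(z<76)
q=W[m]; print(len(q),np.median(q,0),cv2.minAreaRect(q[:,:2].astype(np.float32)))
x=W[...,0];y=W[...,1]
mm=(abs(x-625)<30)&(abs(y+172)<30)
h=mm&(z<60); print("hole",h.sum(),W[h].mean(0) if h.any() else 0, np.argwhere(h).mean(0))
E
```

```text
[ 623.511 -175.147  231.165] 88.12491704666344 [-0.    -0.001 -1.   ]
17785 [ 496.17836063 -161.80466155   69.19672094] ((540.9976806640625, -197.22021484375), (214.00656127929688, 406.4773864746094), 66.44058990478516)
hole 239 [ 624.40230507 -176.82264919   46.32934902] [189.35983264 279.0083682 ]
```

View pics/bh1.png

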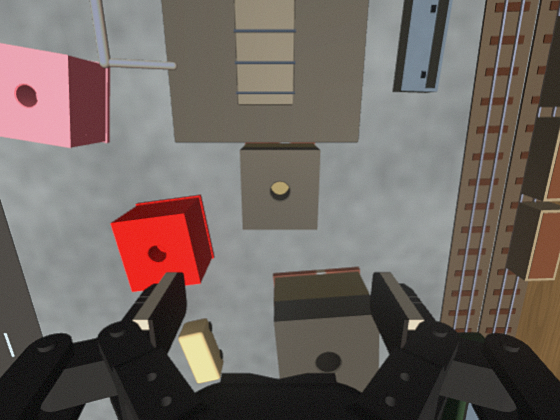

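The boiler house hole is at px (279,188), the shed roof is above it and its handle at (135,65). Now I'll get the rim and edges by ray–plane intersection.

```bash
cat >> h.py <<'E'
def ray_z(p,uv,z):
    K=np.array([[p["fx"],0,p["cx"]],[0,p["fy"],p["cy"]],[0,0,1.]])
    n=cv2.undistortPoints(np.array(uv,float).reshape(-1,1,2),K,np.array([p["k1"],0,0,0.])).reshape(-1,2)
    s=p["st"]
    if "view" in p: M=np.linalg.inv(p["view"])
    else:
        T=np.eye(4); T[:3,:3]=R.from_rotvec(s["tool_rot"]).as_matrix(); T[:3,3]=s["eef_pos"]; M=T@p["tool_from_camera"]
    d=np.c_[n,np.ones(len(n))]@M[:3,:3].T; o=M[:3,3]
    return (o+d*((z-o[2])/d[:,2])[:,None])[:,:2]
def blob(mask,near):
    cs,_=cv2.findContours(mask.astype(np.uint8),cv2.RETR_EXTERNAL,cv2.CHAIN_APPROX_NONE)
    cs=[c for c in cs if cv2.contourArea(c)>40]
    return min(cs,key=lambda c:np.linalg.norm(c.reshape(-1,2).mean(0)-near)).reshape(-1,2)
E
python3 - <<'E'
from h import *
np.set_printoptions(precision=2,suppress=True)
p=shot("wrist");c=p["color"].astype(int);W=pts(p)
ref=np.median(c[205:222,255:305].reshape(-1,3),0);print(ref)
m=abs(c-ref).sum(-1)>45
sub=np.zeros_like(m);sub[165:215,255:305]=m[165:215,255:305]
b=blob(sub,(279,188));print(b.min(0),b.max(0))
q=ray_z(p,b,70).astype(np.float32);print("hole",cv2.minEnclosingCircle(q),cv2.fitEllipse(q))
bh=(W[...,2]>66)&(W[...,2]<73)&(W[...,0]>560)&(W[...,0]<690)&(W[...,1]>-240)&(W[...,1]<-125)
b=blob(bh,(279,190));q=ray_z(p,b,70).astype(np.float32);print("bh",cv2.minAreaRect(q),np.median(W[bh],0))
r=(W[...,2]>82)&(W[...,2]<97);b=blob(r,(265,70));q=ray_z(p,b,90.5);
print("roof x range",q[:,0].min(),q[:,0].max(),q[:,1].min())
for nm,k in (("front",q[:,0]<np.percentile(q[:,0],3)+6),):pass
e=b[(b[:,1]>20)&(b[:,1]<125)];L=ray_z(p,e[e[:,0]<220],90.5);Rr=ray_z(p,e[e[:,0]>300],90.5)
print(np.polyfit(L[:,1],L[:,0],1),np.polyfit(Rr[:,1],Rr[:,0],1))
E
```

```text
[106. 101.  91.]
[270 181] [290 200]
hole ((625.0011596679688, -172.4833526611328), 10.227190971374512) ((625.0073852539062, -172.92527770996094), (18.766206741333008, 19.448726654052734), 88.00053405761719)
bh ((624.5877685546875, -172.1826629638672), (78.93431091308594, 75.7905502319336), 88.04850769042969) [ 624.69 -169.51   69.3 ]
roof x range 527.2216392034937 697.5590045780344 -125.80042554735627
[  0.01 536.81] [  0.04 697.87]
```

>>> {"op": "apply_moves", "data": {"commands": [{"offset": [31.1,0.2,0]},{"offset": [31.1,0.2,0]},{"offset": [31.1,0.2,0]},{"offset": [31.1,0.2,0]},{"offset": [31.1,0.2,0]},{"offset": [31.1,0.2,0]},{"offset": [31.1,0.2,0]},{"offset": [31.1,0.2,0]}]}}

```text
invalid input at $.commands[0]: expected keys offset, twist
```

```bash
python3 bh.py ch1.png
python3 - <<'E'
from h import *
np.set_printoptions(precision=2,suppress=True)
p=shot("wrist");W=pts(p);z=W[...,2]
g=(abs(W[...,0]-636)<40)&(abs(W[...,1]-137)<40)
m=g&(z>112)&(z<119);print(m.sum());b=blob(m,(280,210));print(b.min(0),b.max(0))
q=ray_z(p,b,116).astype(np.float32);print("cap",cv2.minEnclosingCircle(q),W[m].mean(0))
m=g&(z>26)&(z<33);q=W[m][:,:2].astype(np.float32);print("stand",cv2.minAreaRect(q))
E
```

```text
[ 623.372 -175.675  231.497] 88.05910434625613 [-0. -0. -1.]
0Traceback (most recent call last):
  File "<stdin>", line 5, in <module>
  File "h.py", line 31, in blob
    return min(cs,key=lambda c:np.linalg.norm(c.reshape(-1,2).mean(0)-near)).reshape(-1,2)
           ~~~^^^^^^^^^^^^^^^^^^^^^^^^^^^^^^^^^^^^^^^^^^^^^^^^^^^^^^^^^^^^^^
ValueError: min() iterable argument is empty
```

View pics/ch1.png

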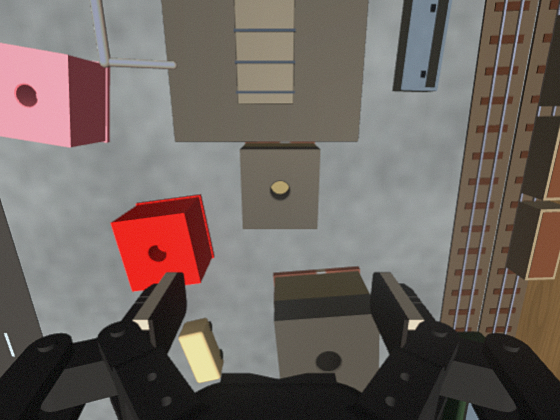

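The move was refused because it had no twist, so this is the same view as before. I'll send it again.

>>> {"op": "apply_moves", "data": {"commands": [{"offset": [31.1,0.2,0],"twist": 0},{"offset": [31.1,0.2,0],"twist": 0},{"offset": [31.1,0.2,0],"twist": 0},{"offset": [31.1,0.2,0],"twist": 0},{"offset": [31.1,0.2,0],"twist": 0},{"offset": [31.1,0.2,0],"twist": 0},{"offset": [31.1,0.2,0],"twist": 0},{"offset": [31.1,0.2,0],"twist": 0}]}}

```text
time_s: 3.65
eef_pos: [636.0, 137.5, 231.3]
tool_rot: [2.254, 2.188, 0.0]
contact_force: [-0.1, -0.9, -0.5]
opening: 1.001
grasp_force: 0.0
```

```bash
cat > ch.py <<'E'
from h import *
np.set_printoptions(precision=2,suppress=True)
s=state();print(s["eef_pos"],s["tool_rot"])
p=shot("wrist");save(p,"ch2.png");W=pts(p);z=W[...,2]
g=(abs(W[...,0]-636)<40)&(abs(W[...,1]-137)<40)
m=g&(z>112)&(z<119);print(m.sum());b=blob(m,(280,210));print(b.min(0),b.max(0))
q=ray_z(p,b,116).astype(np.float32);print("cap",cv2.minEnclosingCircle(q),W[m].mean(0))
m=g&(z>26)&(z<33);q=W[m][:,:2].astype(np.float32);print("stand",cv2.minAreaRect(q))
E
python3 ch.py
```

```text
[636.04 137.51 231.35] [2.25 2.19 0.  ]
604
[264 197] [291 224]
cap ((635.4967651367188, 134.1774444580078), 12.211451530456543) [635.48 133.96 115.22]
stand ((635.83447265625, 133.18588256835938), (66.37828826904297, 66.14126586914062), 88.21839904785156)
```

View pics/ch2.png

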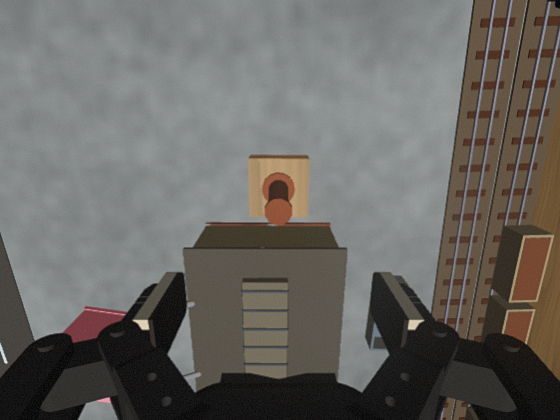

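The cap is at px (278,211) and the flange at (278,188) in the stand, with both fingers clear. I'll descend and grip.

>>> {"op": "apply_moves", "data": {"commands": [{"offset": [-0.25,-0.05,3],"twist": 0},{"offset": [-0.25,-0.05,7],"twist": 0},{"offset": [-0.25,-0.05,11],"twist": 0},{"offset": [-0.25,-0.05,14],"twist": 0},{"offset": [-0.25,-0.05,16],"twist": 0},{"offset": [-0.25,-0.05,16.5],"twist": 0},{"offset": [-0.25,-0.05,16.5],"twist": 0}]}}

```text
time_s: 4.4
eef_pos: [635.3, 131.8, 65.9]
tool_rot: [-2.259, -2.183, 0.002]
contact_force: [-0.2, 0.4, -1.1]
opening: 0.995
grasp_force: 0.0
```

>>> {"op": "apply_moves", "data": {"commands": [{"offset": [0,0,0],"twist": 0},{"offset": [0,0,0],"twist": 0},{"offset": [0,0,0],"twist": 0},{"offset": [0,0,0],"twist": 0},{"offset": [0,0,0],"twist": 0},{"offset": [0,0,0],"twist": 0},{"offset": [0,0,0],"twist": 0},{"offset": [0,0,0],"twist": 0}], "grip": 1.0}}

```text
time_s: 5.2
eef_pos: [636.1, 134.0, 67.1]
tool_rot: [2.256, 2.185, 0.001]
contact_force: [-1.1, -0.7, 5.0]
opening: 0.216
grasp_force: 58.3
```

>>> {"op": "apply_moves", "data": {"commands": [{"offset": [0,0,-1],"twist": 0},{"offset": [0,0,-3],"twist": 0},{"offset": [0,0,-6],"twist": 0},{"offset": [0,0,-10],"twist": 0},{"offset": [0,0,-12],"twist": 0},{"offset": [0,0,-12],"twist": 0},{"offset": [0,0,-12],"twist": 0}]}}

```text
time_s: 5.9
eef_pos: [635.7, 133.8, 186.3]
tool_rot: [2.257, 2.186, 0.0]
contact_force: [-0.5, 0.3, -0.4]
opening: 0.215
grasp_force: 58.4
```

```bash
cat > held.py <<'E'
from h import *
import sys
np.set_printoptions(precision=2,suppress=True)
for _ in range(2):
    s=state();print(s["eef_pos"],s["tool_rot"],s["contact_force"],s["opening"])
p=shot("wrist");save(p,sys.argv[1]);W=pts(p)
s=p["st"];M=R.from_rotvec(s["tool_rot"]).as_matrix()
L=(W-s["eef_pos"])@M   # tool coords
np.savez("held.npz",L=L,c=p["color"])
c=p["color"].astype(int)
red=(c[...,0]>c[...,2]*1.5)&(abs(L[...,1])<22)&(abs(L[...,0])<25)&(L[...,2]>-60)&(L[...,2]<80)
print(red.sum())
q=L[red];
for lo in range(-60,80,10):
    k=q[(q[:,2]>=lo)&(q[:,2]<lo+10)]
    if len(k)>3: print(lo,len(k),k.min(0),k.max(0),k.mean(0))
E
python3 held.py held1.png
```

```text
[635.66 133.81 186.26] [2.26 2.19 0.  ] [-0.46  0.31 -0.41] 0.21516050124413486
[635.66 133.81 186.26] [2.26 2.19 0.  ] [-0.46  0.31 -0.41] 0.21516050124413486
7806
-60 106 [ -8.6  -20.95 -59.96] [ 12.26  19.77 -50.01] [ 10.    -0.26 -55.18]
-50 3660 [-12.92 -18.82 -49.93] [ 13.28  16.1  -40.01] [  1.73  -0.26 -47.42]
-40 379 [  2.06 -19.47 -39.97] [ 11.1   15.88 -30.  ] [  7.22   0.16 -32.93]
-30 609 [ -0.93 -18.25 -29.95] [ 10.91  10.31 -20.01] [  6.61  -0.21 -25.12]
-20 502 [  0.65 -19.34 -20.  ] [ 11.14  10.28 -10.03] [  6.95  -0.08 -15.18]
-10 431 [  2.15 -13.55 -10.  ] [10.69 19.41 -0.05] [ 7.48  0.06 -5.1 ]
0 325 [  2.29 -10.05   0.02] [10.01  9.27  9.91] [ 7.57 -0.26  4.77]
10 297 [  2.16 -10.64  10.01] [10.21  9.59 19.99] [ 7.57 -0.41 14.89]
20 254 [  1.39 -10.82  20.  ] [10.4   9.78 29.98] [ 7.89 -0.54 24.95]
30 1243 [ -6.91 -18.12  30.07] [17.7  17.19 38.76] [ 7.34 -0.47 32.98]
```

View pics/held1.png

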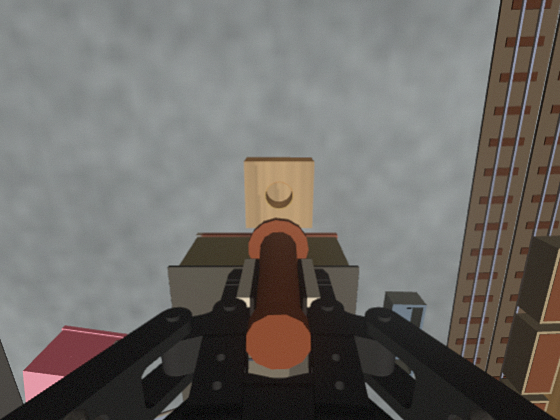

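The chimney hangs straight between the pads, with the cap at px (278,342) and the flange at (278,240), and is on the tool axis within 0.5 mm. I'll carry it over to the boiler house.

>>> {"op": "apply_moves", "data": {"commands": [{"offset": [-30.65,-0.05,0],"twist": 0},{"offset": [-30.65,-0.05,0],"twist": 0},{"offset": [-30.65,-0.05,0],"twist": 0},{"offset": [-30.65,-0.05,0],"twist": 0},{"offset": [-30.65,-0.05,0],"twist": 0},{"offset": [-30.65,-0.05,0],"twist": 0},{"offset": [-30.65,-0.05,0],"twist": 0},{"offset": [-30.65,-0.05,0],"twist": 0}]}}

```text
time_s: 6.75
eef_pos: [624.0, -174.0, 184.2]
tool_rot: [-2.258, -2.18, 0.002]
contact_force: [0.3, -0.0, -0.1]
opening: 0.217
grasp_force: 58.5
```

```bash
python3 held.py held2.png | head -2
python3 - <<'E'
from h import *
np.set_printoptions(precision=2,suppress=True)
p=shot("wrist");W=pts(p)
print(p["st"]["eef_pos"])
bh=(W[...,2]>66)&(W[...,2]<73)&(W[...,0]>560)&(W[...,0]<690)&(W[...,1]>-240)&(W[...,1]<-125)
b=blob(bh,(279,190));q=ray_z(p,b,70).astype(np.float32);print("bh",cv2.minAreaRect(q),q.min(0),q.max(0),np.median(W[bh],0))
h=(W[...,2]<60)&(abs(W[...,0]-625)<14)&(abs(W[...,1]+175)<16)
if h.sum()>10:
    q=ray_z(p,blob(h,(279,210)),70);print("hole part",q.min(0),q.max(0),np.argwhere(h).mean(0))
E
```

```text
[ 623.96 -174.02  184.21] [-2.26 -2.18  0.  ] [ 0.27 -0.03 -0.12] 0.21741205627388405
[ 623.96 -174.02  184.21] [-2.26 -2.18  0.  ] [ 0.27 -0.03 -0.12] 0.21741205627388405
[ 624.3  -172.5   184.55]
bh ((624.6456909179688, -172.21554565429688), (80.34713745117188, 75.78845977783203), 88.07869720458984) [ 585.81 -213.59] [ 663.73 -131.32] [ 626.48 -160.4    69.34]
hole part [ 615.67 -178.4 ] [ 633.26 -163.36] [205.44 278.85]
```

View pics/held2.png

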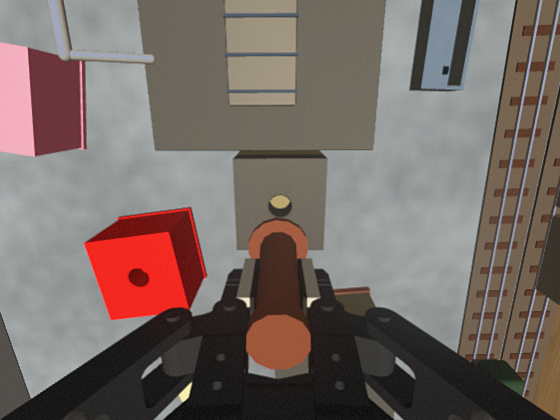

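The hole is just visible ahead of the flange at px (279,205), and the alignment agrees within 1 mm. I'll lower it.

>>> {"op": "apply_moves", "data": {"commands": [{"offset": [0,0.06,2],"twist": 0},{"offset": [0,0.06,4],"twist": 0},{"offset": [0,0.06,5],"twist": 0},{"offset": [0,0.06,6],"twist": 0},{"offset": [0,0.06,6.8],"twist": 0},{"offset": [0,0.06,7.4],"twist": 0},{"offset": [0,0.06,7.6],"twist": 0},{"offset": [0,0.06,7.6],"twist": 0}]}}

```text
time_s: 7.65
eef_pos: [626.0, -172.6, 110.3]
tool_rot: [2.257, 2.185, 0.0]
contact_force: [-0.4, 0.4, -0.1]
opening: 0.221
grasp_force: 58.5
```

```bash
python3 held.py held3.png | head -1
python3 - <<'E'
from h import *
np.set_printoptions(precision=2,suppress=True)
p=shot("wrist");W=pts(p);print(p["st"]["eef_pos"],p["st"]["contact_force"])
c=p["color"].astype(int)
m=(c[...,0]>c[...,2]*1.5)&(abs(W[...,0]-625)<25)&(abs(W[...,1]+172)<25)&(W[...,2]<84)
print(m.sum(),np.percentile(W[m][:,2],[5,25,50,75,95]),W[m].max(0))
E
```

```text
[ 625.99 -172.6   110.32] [2.26 2.19 0.  ] [-0.37  0.36 -0.11] 0.2206635882465909
[ 626.16 -172.74  110.64] [ 0.21 -0.04 -0.62]
1299 [76.05 77.43 77.95 78.39 81.13] [ 644.67 -154.96   84.  ]
```

>>> {"op": "apply_moves", "data": {"commands": [{"offset": [0,-0.06,0.15],"twist": 0},{"offset": [0,-0.06,0.3],"twist": 0},{"offset": [0,-0.06,0.3],"twist": 0},{"offset": [0,-0.06,0.3],"twist": 0}]}}

```text
time_s: 8.15
eef_pos: [625.3, -172.6, 107.3]
tool_rot: [-2.257, -2.185, 0.0]
contact_force: [-0.4, -0.4, -0.5]
opening: 0.218
grasp_force: 58.5
```

Release, then look straight away.

>>> {"op": "apply_moves", "data": {"commands": [{"offset": [0,0,0],"twist": 0},{"offset": [0,0,0],"twist": 0},{"offset": [0,0,0],"twist": 0},{"offset": [0,0,0],"twist": 0},{"offset": [0,0,0],"twist": 0},{"offset": [0,0,0],"twist": 0}], "grip": 0}}

```text
time_s: 8.75
eef_pos: [625.4, -172.5, 107.3]
tool_rot: [2.257, 2.186, 0.0]
contact_force: [0.4, -0.6, -0.2]
opening: 0.996
grasp_force: 0.0
```

>>> {"op": "apply_moves", "data": {"commands": [{"offset": [0,0,-2],"twist": 0},{"offset": [0,0,-6],"twist": 0},{"offset": [0,0,-10],"twist": 0},{"offset": [0,0,-14],"twist": 0},{"offset": [0,0,-16],"twist": 0},{"offset": [0,0,-16],"twist": 0}]}}

```text
time_s: 9.35
eef_pos: [627.3, -173.1, 271.5]
tool_rot: [2.253, 2.181, 0.005]
contact_force: [1.1, -0.0, 0.0]
opening: 1.001
grasp_force: 0.0
```

Run:
```python
from h import *
np.set_printoptions(precision=2,suppress=True)
p=shot("wrist");save(p,"rel.png");W=pts(p);z=W[...,2];print(p["st"]["eef_pos"])
c=p["color"].astype(int)
g=(c[...,0]>c[...,2]*1.5)&(abs(W[...,0]-625)<25)&(abs(W[...,1]+172)<25)
m=g&(z>150)&(z<160);b=blob(m,(280,250));print("cap",cv2.minEnclosingCircle(ray_z(p,b,156).astype(np.float32)),np.median(z[m]))
m=g&(z<80);print("flange",np.median(z[m]),W[m].min(0),W[m].max(0),m.sum())
# bar
m=(abs(W[...,0]-500)<40)&(abs(z-110)<8)&(abs(W[...,1]+10)<70);print(m.sum(), W[m].min(0) if m.any() else 0)
```

```text
[ 627.29 -173.07  271.5 ]
cap ((625.16552734375, -172.06674194335938), 12.413344383239746) 155.19810727534036
flange 74.26253561306783 [ 607.44 -196.44   67.74] [ 643.03 -155.54   79.87] 430
953 [493.09 -62.28 102.05]
```

View pics/rel.png

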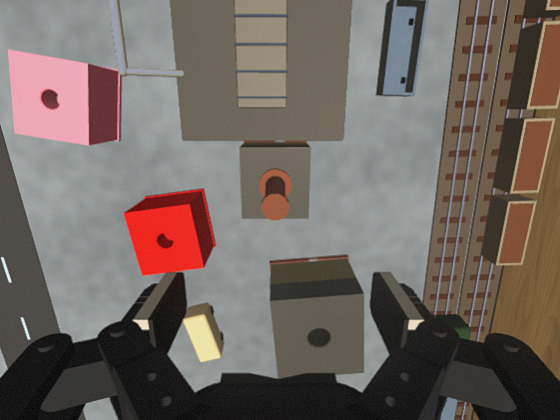

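The chimney is home: the cap at px (275,206) measures 156 mm with its axis at (625.2,-172.1), and the flange top is about 75 mm. Next is the handle.

>>> {"op": "apply_moves", "data": {"commands": [{"offset": [15.6,-13.2,4],"twist": 0},{"offset": [15.6,-13.2,4],"twist": 0},{"offset": [15.6,-13.2,4],"twist": 0},{"offset": [15.6,-13.2,4],"twist": 0},{"offset": [15.6,-13.2,4],"twist": 0},{"offset": [15.6,-13.2,4],"twist": 0},{"offset": [15.6,-13.2,4],"twist": 0},{"offset": [15.6,-13.2,4],"twist": 0}], "grip": 0.45}}

```text
time_s: 10.2
eef_pos: [499.5, -13.3, 227.2]
tool_rot: [2.258, 2.184, 0.0]
contact_force: [0.6, -0.1, -0.1]
opening: 0.551
grasp_force: 0.0
```

Run:
```python
from h import *
np.set_printoptions(precision=3,suppress=True)
p=shot("wrist");save(p,"bar.png");W=pts(p);z=W[...,2];s=p["st"];print(s["eef_pos"],s["tool_rot"],s["opening"])
m=(abs(W[...,0]-503)<20)&(abs(z-110)<9)&(abs(W[...,1]+14)<60)
q=W[m];print(m.sum(),q.min(0),q.max(0))
for y in range(-70,50,10):
    k=q[(q[:,1]>=y)&(q[:,1]<y+10)]
    if len(k)>3: print(y,len(k),np.percentile(k[:,0],[2,50,98]),np.percentile(k[:,2],95))
r=(abs(z-89.8)<3)&(W[...,0]>510);k=W[r];print("roof",k.min(0),k.max(0))
```

```text
[499.531 -13.339 227.234] [2.258 2.184 0.   ] 0.5506288687816139
1335 [492.652 -61.848 101.073] [522.764  34.883 115.817]
-70 35 [494.43  509.731 522.053] 112.69323536172851
-60 219 [492.851 502.598 520.931] 113.98867947504971
-50 96 [493.162 496.826 500.346] 114.4681881296511
-40 97 [493.542 497.087 500.641] 114.34485132059473
-30 102 [493.97  497.482 500.957] 114.80752900240934
-20 101 [494.379 497.849 501.268] 114.6819252106479
-10 106 [494.722 498.204 501.598] 114.63254958535168
0 106 [495.125 498.538 501.921] 114.44007420047592
10 119 [494.847 498.787 502.23 ] 114.61595090658074
20 176 [495.141 500.748 521.687] 114.1821172180816
30 178 [496.307 507.496 521.724] 113.82508047344172
roof [ 534.286 -126.413   86.809] [702.122  90.592  92.788]
```

View pics/bar.png

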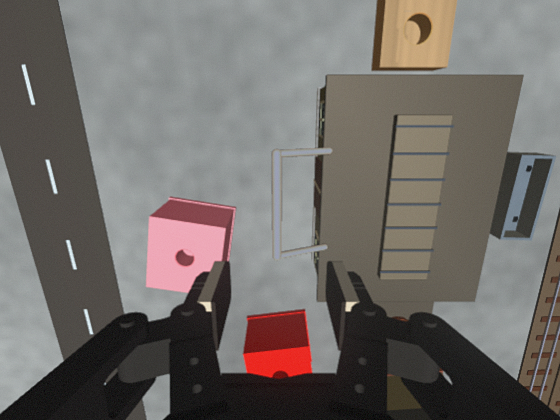

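The bar is centred at (498,-13.5,110), px (278,205), and is clear of the pink block. I'll narrow the fingers, descend and close.

>>> {"op": "apply_moves", "data": {"commands": [{"offset": [0,-0.15,3],"twist": 0},{"offset": [0,-0.15,6],"twist": 0},{"offset": [0,-0.15,8.5],"twist": 0},{"offset": [0,-0.15,11],"twist": 0},{"offset": [0,-0.15,13],"twist": 0},{"offset": [0,-0.15,13.7],"twist": 0},{"offset": [0,-0.15,13.7],"twist": 0},{"offset": [0,-0.15,13.7],"twist": 0}], "grip": 0.65}}

```text
time_s: 11.05
eef_pos: [497.8, -12.7, 91.1]
tool_rot: [2.257, 2.184, 0.001]
contact_force: [-0.3, 0.4, -0.5]
opening: 0.347
grasp_force: 0.0
```

>>> {"op": "apply_moves", "data": {"commands": [{"offset": [0,0,0],"twist": 0},{"offset": [0,0,0],"twist": 0},{"offset": [0,0,0],"twist": 0},{"offset": [0,0,0],"twist": 0},{"offset": [0,0,0],"twist": 0},{"offset": [0,0,0],"twist": 0}], "grip": 1.0}}

```text
time_s: 11.65
eef_pos: [498.4, -12.5, 91.5]
tool_rot: [2.255, 2.184, 0.003]
contact_force: [1.7, -1.5, 6.2]
opening: 0.066
grasp_force: 58.7
```

>>> {"op": "apply_moves", "data": {"commands": [{"offset": [0,0.1,-0.84],"twist": 0},{"offset": [0,0.29,-1.69],"twist": 0},{"offset": [0,0.73,-3.35],"twist": 0},{"offset": [0,1.31,-4.96],"twist": 0},{"offset": [0,2.03,-6.52],"twist": 0},{"offset": [0,2.88,-8.01],"twist": 0},{"offset": [0,3.86,-9.42],"twist": 0},{"offset": [0,3.86,-9.42],"twist": 0}]}}

```text
time_s: 12.45
eef_pos: [535.5, -13.7, 185.4]
tool_rot: [-2.257, -2.185, 0.001]
contact_force: [-2.7, 0.1, -1.2]
opening: 0.07
grasp_force: 59.0
```

Run:
```python
from rig import state
s=state();print({k:s[k] for k in("eef_pos","contact_force","torque","opening","grasp_force")})
```

```text
{'eef_pos': array([535.50713447, -13.70627215, 185.3619217 ]), 'contact_force': array([-2.65635067,  0.12016934, -1.16888382]), 'torque': array([-0.13065865,  0.70699724, -0.00111358]), 'opening': 0.06973274758270188, 'grasp_force': 58.99276793003082}
```

>>> {"op": "apply_moves", "data": {"commands": [{"offset": [0,1.1,-1.31],"twist": 0},{"offset": [0,2.31,-2.53],"twist": 0},{"offset": [0,3.62,-3.64],"twist": 0},{"offset": [0,5.02,-4.63],"twist": 0},{"offset": [0,6.5,-5.49],"twist": 0},{"offset": [0,8.06,-6.22],"twist": 0},{"offset": [0,8.06,-6.22],"twist": 0},{"offset": [0,8.06,-6.22],"twist": 0}]}}

```text
time_s: 13.25
eef_pos: [614.7, -16.2, 248.5]
tool_rot: [-2.257, -2.185, 0.001]
contact_force: [-10.1, -1.5, 16.4]
opening: 0.066
grasp_force: 62.6
```

Run:
```python
from h import *
s=state();print({k:s[k] for k in("eef_pos","contact_force","torque","opening","grasp_force")})
b=s["eef_pos"]+[0,0,19];print("roof deg by tcp",np.degrees(np.arctan2(b[2]-85.5,692.9-b[0]))-7.3)
p=shot("scene");save(p,"open.png");W=pts(p)
c=p["color"];cv2.imwrite("pics/openc.png",cv2.resize(c[100:300,150:400,::-1],None,fx=3,fy=3))
m=(abs(W[...,0]-650)<42)&(abs(W[...,1]+15)<95)&(W[...,2]>110)&(W[...,2]<210)
q=W[m];f=np.polyfit(q[:,0],q[:,2],1);print(len(q),np.degrees(np.arctan(f[0])))
m=(W[...,2]>145)&(W[...,2]<162)&(abs(W[...,0]-625)<25)&(abs(W[...,1]+171)<25);print("cap",W[m].mean(0),m.sum())
```

```text
{'eef_pos': array([614.72989956, -16.23984817, 248.45062897]), 'contact_force': array([-10.13195586,  -1.45908387,  16.43741207]), 'torque': array([-0.10020308,  2.12807084, -0.03335444]), 'opening': 0.06576173032142431, 'grasp_force': 62.55137622356415}
roof deg by tcp 59.4505473388063
2091 -54.885030670690995
cap [ 627.03434541 -171.3301184   154.57935973] 56
```

View pics/openc.png

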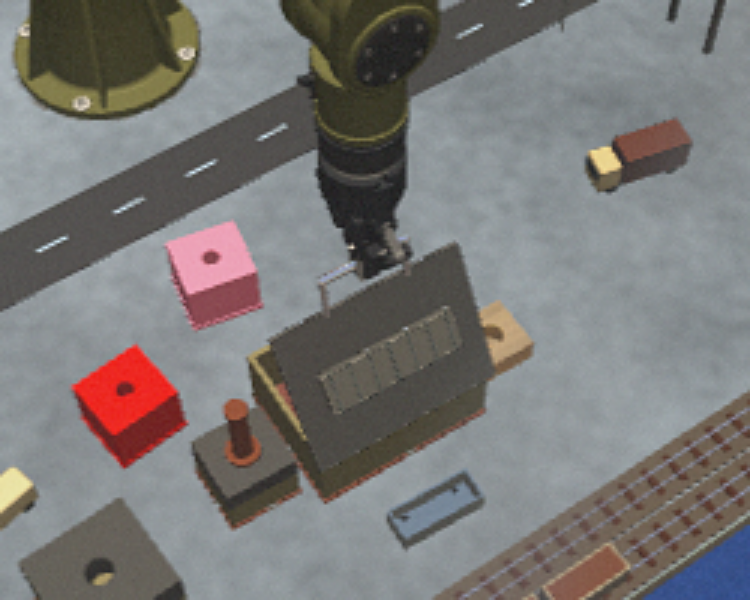

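The roof is up and held by the bar (crop px (375,262)), and the chimney stands at (238,430). I'll measure the angle more robustly.

Run:
```python
from h import *
for n in("scene","side"):
    p=shot(n);W=pts(p)
    m=(W[...,0]>600)&(W[...,0]<705)&(abs(W[...,1]+17)<100)&(W[...,2]>95)&(W[...,2]<225)&(p["color"].max(-1)<125)
    q=W[m];rng=np.random.default_rng(0);best=0
    for _ in range(400):
        a=q[rng.choice(len(q),3)];v=np.cross(a[1]-a[0],a[2]-a[0]);v/=np.linalg.norm(v)+1e-9
        i=abs((q-a[0])@v)<2
        if i.sum()>best: best=i.sum();I=i
    k=q[I]-q[I].mean(0);v=np.linalg.svd(k,full_matrices=False)[2][2];v*=np.sign(v[2])
    o=q[I].mean(0);print(n,len(q),best,"tilt",np.degrees(np.arccos(v[2])),v,"z at hinge x 693",o[2]-(v[0]*(693-o[0])+v[1]*(-20-o[1]))/v[2])
s=state();print(s["contact_force"],s["eef_pos"])
```

```text
scene 2797 1263 tilt 58.96802988294423 [ 0.85652263 -0.02473765  0.51551628] z at hinge x 693 95.45791661547915
side 456 456 tilt 59.273763054949065 [ 0.85842111 -0.04535392  0.51093661] z at hinge x 693 84.77533166572796
[-8.77855914 -0.85278342 15.81502265] [614.24799398 -16.26389403 248.25030478]
```

>>> {"op": "apply_moves", "data": {"commands": [{"offset": [0,0,0],"twist": 0},{"offset": [0,0,0],"twist": 0},{"offset": [0,0,0],"twist": 0},{"offset": [0,0,0],"twist": 0},{"offset": [0,0,0],"twist": 0},{"offset": [0,0,0],"twist": 0}]}}

```text
time_s: 14.0
eef_pos: [614.2, -16.3, 248.2]
tool_rot: [-2.256, -2.185, 0.002]
contact_force: [-8.2, -1.5, 15.2]
opening: 0.067
grasp_force: 62.5
```

```bash
python3 -c "
from rig import *
s=state();print(s['eef_pos'],s['contact_force']);print(job_done())"
```

```text
[614.17202208 -16.27251286 248.23958562] [-8.24882526 -1.50166707 15.18411352]
the job is handed in; nothing more can be done
None
```

The chimney is home in the boiler house roof and released, the gripper is holding the shed roof at about 59°, and the job is handed in at about 14 s; no verdict was returned.

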